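Open the binder canister: flip-top tab, then screw cap

ROBOT

A 6-joint arm with a two-finger parallel gripper is mounted at the origin on the work surface. World frame = base frame: x ahead of the robot, y to its left, z up, the work surface at z = 0. Lengths are in mm, angles in degrees, forces in N, time in s.
With the tool pointing down it reaches from about 350 to 850 mm from the base axis. Payload 8.1 kg.
Tool frame: the origin (TCP) lies midway between the tips of the shut fingers; the grasp point (between the pads) lies 19 mm behind it; x points along the fingers, y is the direction in which the jaws open and shut, and the axes are right-handed (so a half turn about x gives the same grasp; the last joint's range is limited). The gripper opens to 85 mm and grips with 20 to 120 N. Pads are 22 mm wide; open, the fingers measure 114 mm over their backs; the gripper's body (76 mm by 85 mm) begins 54 mm behind the grasp point. The pads swing forward as they close: fully open they stand 13 mm farther back than shut.
Start: joints at [-81.154, 7.471, 85.268, -0, 87.261, -4.893], TCP at [142.525, -582.831, 231.292] pointing down, gripper open.
Joint ranges: [-169.43, 169.43], [-51.17, 129.36], [1.28, 143.12], [-76.62, 256.62], [0, 156.53], [-152.29, 152.29]. Speed limits (degrees/s): [136.94, 136.94, 159.86, 180, 180, 180].

INTERFACE

Orientations are given as [roll, pitch, yaw] about the fixed x, y, z axes, in that order (R = Rz(yaw) Ry(pitch) Rx(roll)).
In Python, from bench import sense, snapshot, hand_in gives the robot as it stands.
- The arm moves only by the tool drive_tool, never from a script. Its argument "deltas" is a list of rows, each a list of 7 numbers: the closure in counts, from 0 (fully open) to 255 (shut), then the shift along the tool's x, y, z in m, then the turn, a rotation vector about the tool's x, y, z in rad. A call has exactly 10 rows; each row is the pose to reach, as a shift and turn from the pose commanded when the call began, along the tool's axes at that moment; what a row does not reach only later rows make up. A row lasts 1/12 s, in which the tool goes at most 41.7 mm and 7.16 degrees, less where a joint would pass 70% of its speed; a pose out of reach is approached as far as the arm can. A call with a gripper value outside its range is refused whole. The fingers move at their own pace and stop on an object; "squeeze" is the grip in N (left out, the last holds). Time passes only in rows, so rows that repeat a pose let the fingers close, or fill a call up. It gives the time, the measured TCP pose, the force and the opening at its end, in the units of the state.
- sense(): the state, without advancing time (a new reading comes with each control period).
- snapshot(name): name is "side" or "top"; returns a dict with "frame" (384x512x3 uint8, blue, green, red), "fx", "fy", "cx", "cy" (pixels), "k1" (the pictures are not rectified: a ray, as slopes to the right and down, at radius r is drawn at 1 + k1 r^2 times it, then the intrinsics apply), "rvec" (rotation vector, rad) and "tvec" (3), from world to camera coordinates, as OpenCV has them. Camera axes: x right, y down, z forward; pixel columns grow to the right and rows downward; lengths in mm; the calibration is good to about 2 mm. A picture is of the moment at which its call begins. There is no depth.
- hand_in(): hands the job in, once; it reports no verdict.
The state is a dict: "time": time; "joint_pos": joint angles; "qd": joint speeds; "joint_efforts": joint torques, N m; "tool_pos": TCP position; "tcp_rot": TCP orientation; "ft_force": force on the tool from outside, world axes, zero at the start; "wrist_torque": the same for the moment, N m; "finger_gap": finger opening in mm.
Only numpy, scipy, OpenCV 4.12 (cv2) and the standard library are available. Lean on these libraries where they do the work, as an engineer would, in place of code of your own. Each camera call takes 0.05 s, during which the arm holds its last target.

TASK

Open the white binder canister for the next print run: flip its red tab fully back, then unscrew the cap beneath it anticlockwise, gently and by feel, only until it comes up against its stop, without forcing the thread or pulling while it still holds. Lift the cap off and set it down, not dropped, right way up with its yellow grip on top, in the steel tray. Leave the tab open and the other things on the table as they are.

Things in the scene. Friction and masses are not known exactly. Their poses are not given: they have to be found in the camera images.
- canister: White round canister with blue band, 150 mm diameter, top 100 mm high, fixed. Origin: centre of its underside, z up. Grey neck (68 mm diameter, 20 mm tall) in the middle of the top; tab hinge on two posts on its +x side, 44 mm from the axis. The thread hidden in the neck is clocked at random, unmeasured; the neck's axis is the canister's z axis.
- tab_hinge (a point): Point on the tab's hinge axis, midway between the posts, 53 mm above the canister top. The hinge axis is the canister's y. The tab's tip swings up and over from the canister's -x side to its +x side.
- tab_lip (a point): Centre of the lip at the free end of the red tab, 92 mm from the hinge axis: a block 14 mm long, 20 mm wide (along the hinge axis: pinch it there, it can pivot between the fingers), 10 mm thick. Shut, the tab lies level, underside 50 mm above the canister top, its 60 mm disc over the cap. x points along the tab to the hinge; z away from the cap when shut.
- tab (a joint): Angle of the red tab: 0 shut (level over the cap), 2.5 rad fully back (hinge stop). A stiff hinge (0.1 N m): it stays where it is left. Fully back means beyond 1.9 rad.
- cap: Black screw cap, 70 mm flange, yellow grip bar on top. Origin: centre of its foot, z up; x along the grip bar. Foot to flange top 21.5 mm, foot to grip top 41.5 mm; mass 55 to 100 g. The foot (58 mm over its two lugs) lies 105 to 107 mm above the canister's underside when screwed in.
- cap_grip (a point): Centre of the yellow grip bar: 46 mm long (x), 15 wide (y), 20 tall; 10 mm above the flange, 31.5 above the cap's foot. Sprung thread: unscrewing drags 0.1 to 0.25 N m, rises 0 to 2 mm, frees the cap after 0.4 to 1.3 rad (varies, unseen) and it pops up. Hard stop 0.12 rad later (0.55 to 1.4 in all). Then it lifts out, 15 mm to the rim. The thread bears 45 N: 0.1 rad into the stop is too much.
- tray: Steel tray, 150 x 150 mm, 22 mm high, walls 4 mm, floor 4 mm thick, fixed. Origin: centre of its underside, x and y along its sides, z up.
- pot_a: Bystander: empty white plastic pot, 96 mm wide, 85 mm high, loose. Origin: centre of its underside.
- pot_b: Bystander: empty white plastic pot, 96 mm wide, 85 mm high, loose. Origin: centre of its underside.
- pigment_a: Bystander: pigment bottle with black cap, 48 mm wide, 100 mm high, loose. Origin: centre of its underside.
- pigment_b: Bystander: pigment bottle with black cap, 48 mm wide, 100 mm high, loose. Origin: centre of its underside.
- squeegee: Bystander: wooden printing squeegee lying flat, 240 mm long (along its y), about 60 mm wide, 22 mm high, loose. Origin: centre of its underside.
- spatula: Bystander: ink spatula lying flat along its x, handle to -x, loose. Origin: centre of its underside.
- tape_roll: Bystander: roll of tan tape lying flat, 56 mm across, 20 mm high, loose. Origin: centre of its underside.
Things that resemble listed ones, but are neither listed nor needed, are in the scene too. Of the things that look like the tray, take the one that is nearest to the robot's base at the start.

How it is judged (in metres and radians):
On the way, in this order (a step that is already met when the one before it is completed fails the run):
1. the red tab is flipped back by more than 1.9 rad, with the cap still screwed in (value of joint tab above 1.9 rad and z of cap in the frame of canister below 0.108 m), for 0.2 s.
2. the cap is lifted clear of the neck, its foot more than 125 mm above the canister's underside, with the tab still open (z of cap in the frame of canister above 0.125 m and value of joint tab above 1.9 rad), for 0.1 s.
3. the cap is lowered into the tray while held: its foot less than 20 mm above the table, over the tray (height (world z) of cap below 0.02 m and horizontal distance between cap and tray below 0.06 m and contact force between the fingers and cap above 0.5 N), for 0.05 s.
At the end, for the whole second after the job is handed in: The red tab stands open by more than 1.9 rad; the cap rests at rest and upright (within 0.15 rad) on the floor of the tray, its axis within 50 mm of the tray centre along both tray axes, its foot less than 9 mm above the table (value of joint tab above 1.9 rad and height (world z) of cap below 0.009 m and angle between cap's own z axis and vertical below 0.15 rad and x of cap in the frame of tray between -0.05 and 0.05 m and y of cap in the frame of tray between -0.05 and 0.05 m and linear speed of cap below 0.02 m/s); the robot touches nothing.
It fails at once if the thread is forced: contact forces between the cap and the canister add up to more than 45 N (contact force between cap and canister above 45 N).
It fails at once if a bystander is moved more than 30 mm (distance of any of pot_a, pot_b, pigment_a, pigment_b, squeegee, spatula, tape_roll from where it was at the start of the episode above 0.03 m).
It also fails if it takes over 72 s, if anything falls off the work surface, if the arm or the gripper's body presses on something with over 40 N, if the wrist force passes 120 N, or if a joint passes its speed limit or range.

## Working session

There is one attempt and no reset: what is moved stays moved. The work goes in short steps, Python scripts to look and compute and a tool call to move; the robot and the scene stay as the last step left them, time stands still between calls to the robot, and variables do not carry over. Pictures are saved under pics/ and viewed, and the job is handed in when it is done.

Besides the shell and the picture viewer there is one more tool, called after "Call:" by a JSON object that holds its "api" and its "payload", one argument or row to a line. drive_tool: Moves the arm, as the interface text tells. Its arguments: {"type":"object","properties":{"deltas":{"type":"array","items":{"type":"array","items":{"type":"number"}}},"squeeze":{"type":"number"}},"required":["deltas"]}

```bash
mkdir -p pics; ls; python3 - <<'E'
from bench import sense,snapshot
import cv2
for n in("side","top"):
    s=snapshot(n); cv2.imwrite(f"pics/{n}0.png",s["frame"]); print({k:v for k,v in s.items() if k!="frame"})
print(sense())
E
```

```text
pics
{'fx': 379.42253629036543, 'fy': 379.42253629036543, 'cx': 259.171569919917, 'cy': 190.6672409491914, 'k1': -0.09022603632171165, 'rvec': array([ 0.13239062, -2.79176426,  1.31131698]), 'tvec': array([ 533.4623538 ,  164.57345283, 1108.71073398])}
{'fx': 438.91708921644283, 'fy': 438.91708921644283, 'cx': 260.36520740255264, 'cy': 194.95649824004371, 'k1': -0.16949936416293687, 'rvec': array([ 2.1400133 , -2.19367764,  0.09935722]), 'tvec': array([ -67.08126344,  557.15566965, 1348.84294384])}
{'time': 0.1, 'joint_pos': array([-8.11535246e+01,  7.51062301e+00,  8.53247442e+01, -1.08957822e-03,
        8.72632872e+01, -4.89283713e+00]), 'qd': array([-0.03048461, -0.03188176, -0.15653927,  0.03498142,  0.00621471,
       -0.05813552]), 'joint_efforts': array([ 2.51836747e-03, -5.70951176e+01, -5.01939940e+01, -1.13910337e-04,
        8.13483348e-03, -3.91082426e-05]), 'tool_pos': array([ 142.44010277, -582.31407527,  230.33466196]), 'tcp_rot': array([-94.26084029,  89.90133953,  99.47852518]), 'ft_force': array([ 0.91663433,  0.08701752, -0.47963502]), 'wrist_torque': array([ 0.0098537 , -0.0283357 ,  0.00624946]), 'finger_gap': 85.31355602557723}
```

View pics/side0.png

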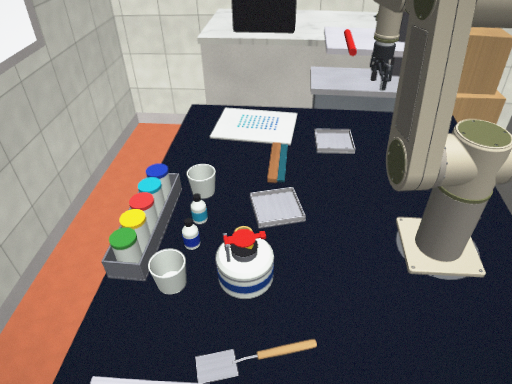

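View pics/top0.png

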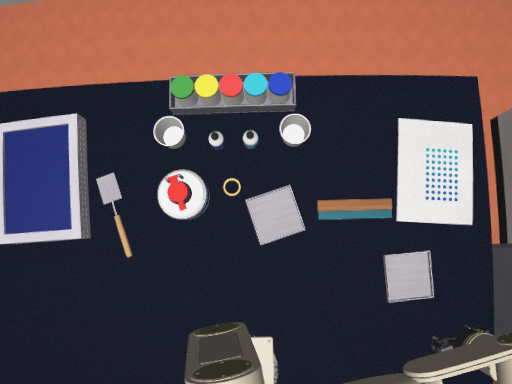

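```bash
cat > h.py <<'E'
import numpy as np,cv2
from bench import sense,snapshot
from scipy.spatial.transform import Rotation as R
def cam(s):
    K=np.array([[s["fx"],0,s["cx"]],[0,s["fy"],s["cy"]],[0,0,1.]]);D=np.array([s["k1"],0,0,0.])
    Rm=cv2.Rodrigues(np.array(s["rvec"]))[0];t=np.array(s["tvec"]).ravel();return K,D,Rm,t
def ray(s,u):
    K,D,Rm,t=cam(s);p=cv2.undistortPoints(np.array(u,float).reshape(-1,1,2),K,D).reshape(-1,2)
    d=np.c_[p,np.ones(len(p))]@Rm; return -Rm.T@t,d
def onz(s,u,z):
    c,d=ray(s,u); return c+d*((np.asarray(z)-c[2])/d[:,2])[:,None]
def tri(s1,u1,s2,u2):
    c1,d1=ray(s1,u1);c2,d2=ray(s2,u2);d1=d1[0]/np.linalg.norm(d1[0]);d2=d2[0]/np.linalg.norm(d2[0])
    a=np.linalg.lstsq(np.c_[d1,-d2],c2-c1,rcond=None)[0];p=c1+a[0]*d1;q=c2+a[1]*d2;return (p+q)/2,np.linalg.norm(p-q)
def proj(s,X):
    K,D,Rm,t=cam(s);return cv2.projectPoints(np.array(X,float).reshape(-1,1,3),s["rvec"],s["tvec"],K,D)[0].reshape(-1,2)
def zoom(s,x0,y0,w,h,k,name):
    cv2.imwrite(name,cv2.resize(s["frame"][y0:y0+h,x0:x0+w],None,fx=k,fy=k,interpolation=cv2.INTER_CUBIC))
E
python3 - <<'E'
from h import *
t=snapshot("top");s=snapshot("side")
zoom(t,150,165,70,60,10,"pics/tz.png");zoom(s,205,220,80,80,7,"pics/sz.png")
print(onz(t,[[275,215],[409,276],[182,195],[235,360]],[20,20,100,0]).round())
print(onz(s,[[277,207],[334,141]],[10,10]).round())
for n,c in(("t",t),("s",s)):
    hsv=cv2.cvtColor(c["frame"],cv2.COLOR_BGR2HSV)
    m=cv2.inRange(hsv,(0,200,90),(6,255,255))|cv2.inRange(hsv,(174,200,90),(180,255,255))
    k,l,st,ce=cv2.connectedComponentsWithStats(m)
    print(n,[(st[i].tolist(),ce[i].round(1).tolist()) for i in range(1,k) if st[i][4]>20])
E
```

```text
[[ 492. -125.   20.]
 [ 286. -545.   20.]
 [ 554.  153.  100.]
 [  36.   12.    0.]]
[[ 490. -121.   10.]
 [ 284. -541.   10.]]
t []
s [([344, 30, 12, 25, 127], [349.5, 41.5]), ([224, 229, 42, 18, 447], [243.6, 237.6])]
```

View pics/tz.png

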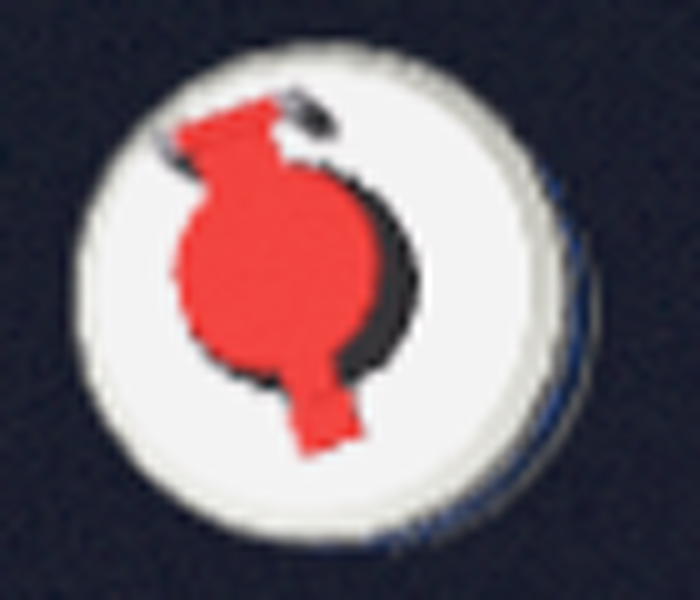

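View pics/sz.png

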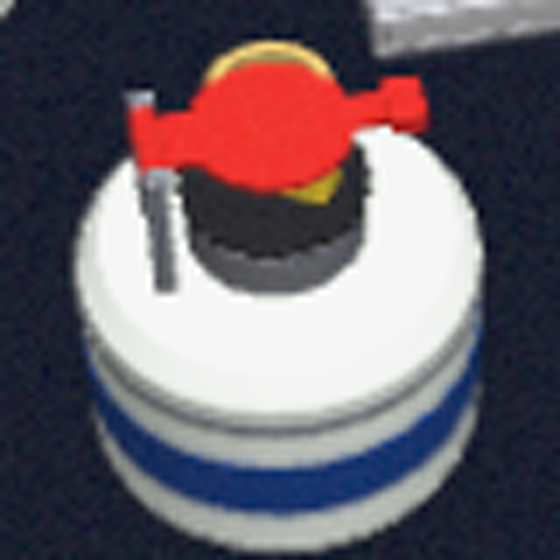

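```bash
cat > m.py <<'E'
from h import *
def red(c,box):
    f=c["frame"].astype(int);b,g,r=f[...,0],f[...,1],f[...,2]
    m=((r>120)&(r>g*2)&(r>b*2)).astype(np.uint8)*255
    o=np.zeros_like(m);x0,y0,x1,y1=box;o[y0:y1,x0:x1]=m[y0:y1,x0:x1];return o
E
python3 - <<'E'
from m import *
t=snapshot("top");s=snapshot("side")
# canister top rim circle: white in top view
f=t["frame"].astype(int);m=((f.min(2)>150)).astype(np.uint8)*255
o=np.zeros_like(m);o[160:225,150:215]=m[160:225,150:215]
cs=max(cv2.findContours(o,0,cv2.CHAIN_APPROX_NONE)[0],key=cv2.contourArea).reshape(-1,2)
h=cv2.convexHull(cs).reshape(-1,2)
P=onz(t,h,97)[:,:2]; (c,r)=cv2.minEnclosingCircle(P.astype(np.float32));print("can top",c,r)
A=np.c_[2*P,np.ones(len(P))];x=np.linalg.lstsq(A,(P**2).sum(1),rcond=None)[0];print(x[:2],np.sqrt(x[2]+x[:2]@x[:2]))
mt=red(t,(150,160,215,225));ms=red(s,(205,220,285,260))
ys,xs=np.nonzero(mt);Q=onz(t,np.c_[xs,ys],156)[:,:2]
mu=Q.mean(0);w,v=np.linalg.eigh(np.cov(Q.T));a=v[:,1];a*=np.sign(a[0]);print("tab axis deg",np.degrees(np.arctan2(a[1],a[0])),mu)
q=(Q-mu)@a;p=(Q-mu)@np.array([-a[1],a[0]]);print("extent",q.min(),q.max())
for i in np.arange(q.min(),q.max(),5):
    k=(q>=i)&(q<i+5);print(round(i),p[k].min().round(1),p[k].max().round(1),Q[k].mean(0).round(1))
ys,xs=np.nonzero(ms);k=xs>256;print("side lip px",xs[k].min(),xs[k].max(),ys[k].min(),ys[k].max(),xs[k].mean(),ys[k].mean())
print(tri(t,[183.2,207.8],s,[205+58,220+15.0]))
# tray
for n,c,bx in(("t",t,(240,180,310,250)),("s",s,(245,183,310,230))):
    f=c["frame"].astype(int);m=((f.min(2)>90)).astype(np.uint8)*255
    o=np.zeros_like(m);x0,y0,x1,y1=bx;o[y0:y1,x0:x1]=m[y0:y1,x0:x1]
    cc=max(cv2.findContours(o,0,cv2.CHAIN_APPROX_NONE)[0],key=cv2.contourArea)
    P=onz(c,cc.reshape(-1,2),20)[:,:2].astype(np.float32);print("tray",n,cv2.minAreaRect(P))
E
```

```text
can top (557.7442016601562, 155.57107543945312) 74.032470703125
[557.59214717 155.5578639 ] 73.27561411519645
tab axis deg 17.72083885916284 [558.97154135 156.26096852]
extent -52.85982639680843 47.39207656441148
-53 -7.3 8.1 [510.7 141.3]
-48 -8.2 9.1 [515.6 142.4]
-43 -7.2 8.2 [519.9 144.8]
-38 -6.3 6.4 [525.1 145.5]
-33 -8.1 12.9 [529.7 148.6]
-28 -16.2 17.5 [535.2 148. ]
-23 -20.8 22.1 [539.3 151.1]
-18 -25.3 24.8 [544.5 151. ]
-13 -27.1 28.5 [549.  153.5]
-8 -28.9 27.6 [553.8 154.6]
-3 -29.8 28.6 [558.9 155.3]
2 -28.8 26.9 [563.3 158.1]
7 -27.0 25.1 [568.8 156.9]
12 -25.1 24.2 [572.6 161.7]
17 -23.3 22.4 [578.3 160.1]
22 -15.9 17.9 [582.2 163.9]
27 -11.3 9.7 [587.3 164.9]
32 -10.4 13.5 [591.5 168.1]
37 -9.4 15.3 [595.9 171. ]
42 -13.0 14.4 [601.3 170. ]
47 0.7 9.9 [602.4 175.7]
side lip px 257 265 231 238 261.1967213114754 234.59016393442624
(array([511.108633  , 140.46478581, 149.39792556]), np.float64(1.2781371266314185))
tray t ((493.44281005859375, -124.79035949707031), (152.01441955566406, 151.02967834472656), 17.084020614624023)
tray s ((490.9681396484375, -116.28608703613281), (154.04840087890625, 171.994140625), 17.162654876708984)
```

```bash
cat >> h.py <<'E'
def cur():
    s=sense();return s,np.array(s["tool_pos"]),R.from_euler("xyz",s["tcp_rot"],degrees=True)
def down(phi,tilt=0,dirx=0):
    # tool x down, y at world heading phi(deg); tilt(deg) swings the pointing dir toward heading dirx=phi-90
    p=np.radians(phi);y=np.array([np.cos(p),np.sin(p),0]);f=np.array([np.cos(p-np.pi/2),np.sin(p-np.pi/2),0])
    a=np.radians(tilt);x=-np.array([0,0,1])*np.cos(a)+f*np.sin(a);return R.from_matrix(np.c_[x,y,np.cross(x,y)])
def delta(p,Rt):
    s,p0,R0=cur();sh=R0.inv().apply(np.array(p)-p0)/1000;rv=(R0.inv()*Rt).as_rotvec();return sh.round(4),rv.round(4)
E
python3 - <<'E'
from h import *
s,p,Rt=cur();print(Rt.as_matrix().round(3)); print("y heading",np.degrees(np.arctan2(*Rt.as_matrix()[[1,0],1])))
for phi in(107.5,-72.5):
    print(phi,delta([511.5,141,230],down(phi)),delta([511.5,141,142],down(phi)))
E
```

```text
[[-0.     0.237 -0.971]
 [ 0.001 -0.971 -0.237]
 [-1.    -0.001 -0.   ]]
y heading -76.26251176179116
107.5 (array([ 0.0014, -0.6153, -0.5303]), array([3.0759e+00, 1.0000e-03, 1.0000e-04])) (array([ 0.0894, -0.6153, -0.5303]), array([3.0759e+00, 1.0000e-03, 1.0000e-04]))
-72.5 (array([ 0.0014, -0.6153, -0.5303]), array([-0.0657, -0.0001,  0.0006])) (array([ 0.0894, -0.6153, -0.5303]), array([-0.0657, -0.0001,  0.0006]))
```

Call:
{"api": "drive_tool", "payload": {
  "deltas": [
    [80,0,-0.012,-0.011,0,0,0],
    [80,0,-0.037,-0.032,0,0,0],
    [80,0,-0.068,-0.058,0,0,0],
    [80,0,-0.098,-0.085,0,0,0],
    [80,0,-0.129,-0.111,0,0,0],
    [80,0,-0.16,-0.138,0,0,0],
    [80,0,-0.191,-0.164,0,0,0],
    [80,0,-0.221,-0.191,0,0,0],
    [80,0,-0.252,-0.217,0,0,0],
    [80,0,-0.283,-0.244,0,0,0]
  ],
  "squeeze": 40
}}

```text
time: 1.13
tool_pos: [312.6, -248.3, 231.5]
tcp_rot: [119.9, 90.0, -46.4]
ft_force: [1.6, -0.1, -0.1]
finger_gap: 58.6
```

Call:
{"api": "drive_tool", "payload": {
  "deltas": [
    [80,0,-0.031,-0.026,0,0,0],
    [80,0,-0.062,-0.053,0,0,0],
    [80,0,-0.092,-0.079,-0.01,0,0],
    [80,0,-0.123,-0.106,-0.02,0,0],
    [80,0,-0.154,-0.132,-0.03,0,0],
    [80,0,-0.185,-0.159,-0.04,0,0],
    [80,0,-0.215,-0.185,-0.05,0,0],
    [80,0,-0.25,-0.215,-0.06,0,0],
    [80,0,-0.28,-0.24,-0.066,0,0],
    [80,0,-0.3,-0.258,-0.066,0,0]
  ]
}}

```text
time: 1.97
tool_pos: [492.4, 106.2, 231.3]
tcp_rot: [-142.5, 89.9, 55.2]
ft_force: [0.1, -0.4, 0.0]
finger_gap: 58.3
```

```bash
python3 - <<'E'
from h import *
s,p,Rt=cur();print(p,s["joint_pos"],s["finger_gap"],s["ft_force"])
print(delta([511.7,141.2,142],down(-72.5)))
E
```

```text
[492.43194447 106.16420152 231.29690398] [ 6.29949723e+00 -7.62768498e+00  1.00352380e+02  4.57246481e-02
  8.72354048e+01  7.86574238e+01] 58.25062951417592 [ 0.09673559 -0.41105981  0.00066298]
(array([ 0.0893, -0.0275, -0.0289]), array([ 0.0024, -0.0008,  0.0006]))
```

Call:
{"api": "drive_tool", "payload": {
  "deltas": [
    [80,0,-0.011,-0.012,0,0,0],
    [80,0,-0.022,-0.023,0,0,0],
    [80,0.01,-0.0275,-0.029,0,0,0],
    [80,0.025,-0.0275,-0.029,0,0,0],
    [80,0.045,-0.0275,-0.029,0,0,0],
    [80,0.06,-0.0275,-0.029,0,0,0],
    [80,0.07,-0.0275,-0.029,0,0,0],
    [80,0.075,-0.0275,-0.029,0,0,0],
    [80,0.075,-0.0275,-0.029,0,0,0],
    [80,0.075,-0.0275,-0.029,0,0,0]
  ]
}}

```text
time: 2.8
tool_pos: [511.2, 137.5, 156.7]
tcp_rot: [170.1, 90.0, 7.6]
ft_force: [0.4, -0.6, 0.2]
finger_gap: 58.6
```

```bash
python3 - <<'E'
from h import *
s,p,Rt=cur();print(p,s["finger_gap"],s["ft_force"])
print(delta([511.7,141.2,142],down(-72.5)))
t=snapshot("top");z=snapshot("side")
zoom(z,205,190,80,70,8,"pics/s1.png")
E
```

```text
[511.22731051 137.45162647 156.65654039] 58.57901803668328 [ 0.36324604 -0.5883594   0.2226335 ]
(array([ 0.0147, -0.0034, -0.0016]), array([-0.    , -0.0003, -0.0001]))
```

View pics/s1.png

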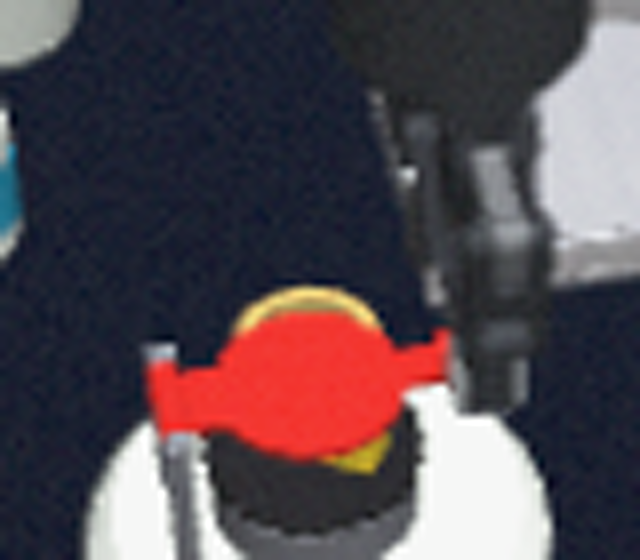

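Call:
{"api": "drive_tool", "payload": {
  "deltas": [
    [80,0.005,-0.003,-0.0015,0,0,0],
    [80,0.01,-0.003,-0.0015,0,0,0],
    [80,0.014,-0.003,-0.0015,0,0,0],
    [255,0.014,-0.003,-0.0015,0,0,0],
    [255,0.014,-0.003,-0.0015,0,0,0],
    [255,0.014,-0.003,-0.0015,0,0,0],
    [255,0.014,-0.003,-0.0015,0,0,0],
    [255,0.014,-0.003,-0.0015,0,0,0],
    [255,0.014,-0.003,-0.0015,0,0,0],
    [255,0.014,-0.003,-0.0015,0,0,0]
  ],
  "squeeze": 30
}}

```text
time: 3.73
tool_pos: [511.5, 141.3, 142.4]
tcp_rot: [-89.0, 90.0, 108.5]
ft_force: [-3.2, 3.4, 0.9]
finger_gap: 19.0
```

```bash
python3 - <<'E'
from h import *
s,p,Rt=cur();print(p,s["finger_gap"],s["ft_force"],s["wrist_torque"])
# arc: lip at theta; the contact point sits k behind TCP
a=np.radians(17.5);ex=np.array([np.cos(a),np.sin(a),0]);H=np.array([557.7,155.6,0])+44*ex+[0,0,153]
k=11.;l0=p-k*Rt.as_matrix()[:,0];rv=l0-H;print("lip in xz",rv@ex,rv[2])
rad=92;th0=0
C=l0-np.array([-rad*ex[0],-rad*ex[1],0]) # hinge consistent with the present hold
print("hinge",C,H)
tgt=[]
for i,(th,ti) in enumerate(zip(np.radians([2,6,11,16,22,28,34,40,46,52,58,64,70,76,82,88,94,100,106,112,117,121,124,126,127,127,127,127,127,127]),[0]*12+[2,4,6,8,11,14,17,20,23,26,29,31,32,32,32,32,32,32])):
    L=C+rad*(-np.cos(th)*ex+np.array([0,0,np.sin(th)]));Rn=down(-72.5,-ti);tgt.append((L+k*Rn.as_matrix()[:,0],Rn))
import pickle;pickle.dump([(a,b.as_matrix()) for a,b in tgt],open("t.pkl","wb"))
P0,R0=p,down(-72.5)
for c in range(3):
    for q,Rn in tgt[10*c:10*c+10]:
        print(np.r_[R0.inv().apply(q-P0)/1000,(R0.inv()*Rn).as_rotvec()].round(3).tolist())
    P0,R0=tgt[10*c+9];print()
E
```

```text
[511.46568288 141.30443163 142.40724992] 19.020809925586804 [-3.24637669  3.41112488  0.86819533] [0.55287227 0.3734541  0.01281038]
lip in xz -92.39311210364262 0.4072485574495488
hinge [599.20938169 168.96418176 153.40724856] [599.66354583 168.83105518 153.        ]
[-0.003, 0.0, -0.0, 0.0, 0.0, 0.0]
[-0.01, 0.0, -0.001, 0.0, 0.0, 0.0]
[-0.018, 0.0, -0.002, 0.0, 0.0, 0.0]
[-0.025, 0.0, -0.004, 0.0, 0.0, 0.0]
[-0.034, 0.0, -0.007, 0.0, 0.0, 0.0]
[-0.043, 0.0, -0.011, 0.0, 0.0, 0.0]
[-0.051, 0.0, -0.016, 0.0, 0.0, 0.0]
[-0.059, 0.0, -0.022, 0.0, 0.0, 0.0]
[-0.066, 0.0, -0.028, 0.0, 0.0, 0.0]
[-0.072, 0.0, -0.035, 0.0, 0.0, 0.0]

[-0.006, -0.0, -0.008, 0.0, 0.0, 0.0]
[-0.01, -0.0, -0.016, 0.0, 0.0, 0.0]
[-0.014, 0.0, -0.026, 0.0, 0.035, -0.0]
[-0.017, -0.0, -0.035, 0.0, 0.07, -0.0]
[-0.019, -0.0, -0.045, 0.0, 0.105, 0.0]
[-0.02, -0.0, -0.055, 0.0, 0.14, 0.0]
[-0.019, 0.0, -0.065, 0.0, 0.192, -0.0]
[-0.018, -0.0, -0.075, 0.0, 0.244, 0.0]
[-0.016, 0.0, -0.085, 0.0, 0.297, 0.0]
[-0.013, -0.0, -0.095, 0.0, 0.349, 0.0]

[0.006, 0.0, -0.006, -0.0, 0.052, 0.0]
[0.01, -0.0, -0.011, 0.0, 0.105, 0.0]
[0.014, 0.0, -0.015, -0.0, 0.157, -0.0]
[0.017, 0.0, -0.017, -0.0, 0.192, 0.0]
[0.018, 0.0, -0.018, 0.0, 0.209, 0.0]
[0.018, 0.0, -0.018, 0.0, 0.209, 0.0]
[0.018, 0.0, -0.018, 0.0, 0.209, 0.0]
[0.018, 0.0, -0.018, 0.0, 0.209, 0.0]
[0.018, 0.0, -0.018, 0.0, 0.209, 0.0]
[0.018, 0.0, -0.018, 0.0, 0.209, 0.0]
```

Call:
{"api": "drive_tool", "payload": {
  "deltas": [
    [255,-0.003,0,0,0,0,0],
    [255,-0.01,0,-0.001,0,0,0],
    [255,-0.018,0,-0.002,0,0,0],
    [255,-0.025,0,-0.004,0,0,0],
    [255,-0.034,0,-0.007,0,0,0],
    [255,-0.043,0,-0.011,0,0,0],
    [255,-0.051,0,-0.016,0,0,0],
    [255,-0.059,0,-0.022,0,0,0],
    [255,-0.066,0,-0.028,0,0,0],
    [255,-0.072,0,-0.035,0,0,0]
  ]
}}

```text
time: 4.57
tool_pos: [545.1, 151.8, 215.4]
tcp_rot: [-42.9, 90.0, 154.7]
ft_force: [-2.7, 5.2, -4.6]
finger_gap: 19.1
```

Forces are small and the gap is held, so I continue.

Call:
{"api": "drive_tool", "payload": {
  "deltas": [
    [255,-0.006,0,-0.008,0,0,0],
    [255,-0.01,0,-0.016,0,0,0],
    [255,-0.014,0,-0.026,0,0.035,0],
    [255,-0.017,0,-0.035,0,0.07,0],
    [255,-0.019,0,-0.045,0,0.105,0],
    [255,-0.02,0,-0.055,0,0.14,0],
    [255,-0.019,0,-0.065,0,0.192,0],
    [255,-0.018,0,-0.075,0,0.244,0],
    [255,-0.016,0,-0.085,0,0.297,0],
    [255,-0.013,0,-0.095,0,0.349,0]
  ]
}}

```text
time: 5.4
tool_pos: [638.0, 181.2, 232.1]
tcp_rot: [180.0, 69.5, 17.5]
ft_force: [-2.8, 6.0, 6.7]
finger_gap: 18.6
```

Call:
{"api": "drive_tool", "payload": {
  "deltas": [
    [255,0.006,0,-0.006,0,0.052,0],
    [255,0.01,0,-0.011,0,0.105,0],
    [255,0.014,0,-0.015,0,0.157,0],
    [255,0.017,0,-0.017,0,0.192,0],
    [255,0.018,0,-0.018,0,0.209,0],
    [255,0.018,0,-0.018,0,0.209,0],
    [255,0.018,0,-0.018,0,0.209,0],
    [255,0.018,0,-0.018,0,0.209,0],
    [255,0.018,0,-0.018,0,0.209,0],
    [255,0.018,0,-0.018,0,0.209,0]
  ]
}}

```text
time: 6.23
tool_pos: [660.5, 188.3, 222.9]
tcp_rot: [179.9, 57.5, 17.5]
ft_force: [-0.6, 7.0, 9.0]
finger_gap: 18.2
```

```bash
python3 - <<'E'
from h import *
s,p,Rt=cur();print(p,s["finger_gap"],s["ft_force"],s["wrist_torque"],s["joint_pos"])
t=snapshot("top");z=snapshot("side")
zoom(z,195,160,100,110,5,"pics/s2.png");zoom(t,140,130,100,100,5,"pics/t2.png")
E
```

```text
[660.54874863 188.32663401 222.86373625] 18.18865299252069 [-0.56842168  7.04026853  8.99688905] [ 1.09257239 -0.19515499  0.46430985] [  9.29254447  -7.2971982  106.96544456   5.90315754  48.25385834
  79.06472484]
```

View pics/s2.png

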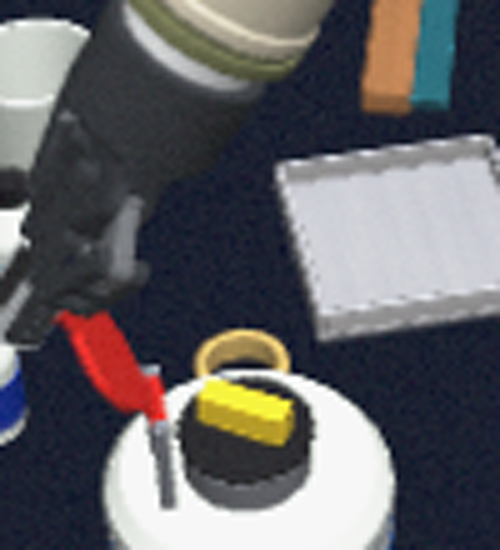

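View pics/t2.png

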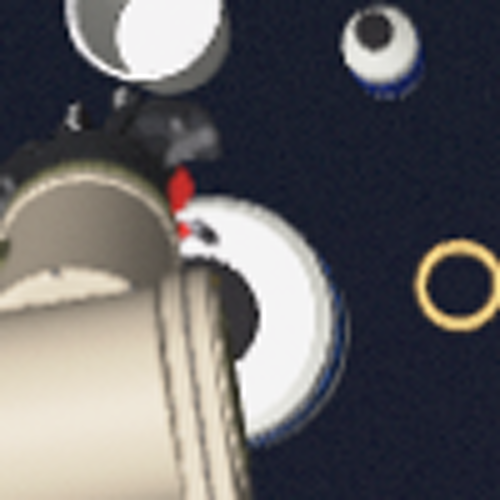

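Call:
{"api": "drive_tool", "payload": {
  "deltas": [
    [60,0,0,0,0,0,0],
    [60,0,0,0,0,0,0],
    [60,0,0,0,0,0,0],
    [60,-0.01,0,0,0,0,0],
    [60,-0.03,0,0,0,0,0],
    [60,-0.06,0,0,0,0,0],
    [60,-0.09,0,0,0,-0.08,0],
    [60,-0.12,0,0.0,0,-0.18,0],
    [60,-0.14,0,0.02,0,-0.28,0],
    [60,-0.15,0,0.04,0,-0.38,0]
  ]
}}

```text
time: 7.17
tool_pos: [549.4, 152.2, 329.0]
tcp_rot: [179.5, 79.6, 16.9]
ft_force: [-0.6, -0.5, -0.4]
finger_gap: 65.2
```

```bash
python3 - <<'E'
from m import *
s,p,Rt=cur();print(p,s["finger_gap"],s["ft_force"],s["joint_pos"])
z=snapshot("side");t=snapshot("top")
zoom(z,195,160,100,110,5,"pics/s3.png");zoom(t,140,130,100,100,5,"pics/t3.png")
def yel(c,box):
    hsv=cv2.cvtColor(c["frame"],cv2.COLOR_BGR2HSV);m=cv2.inRange(hsv,(24,170,90),(34,255,255))
    o=np.zeros_like(m);x0,y0,x1,y1=box;o[y0:y1,x0:x1]=m[y0:y1,x0:x1];return o
for c,bx in((z,(225,225,262,262)),(t,(160,165,215,225))):
    m=yel(c,bx);ys,xs=np.nonzero(m);print(len(xs),[ (xs.min(),xs.max(),ys.min(),ys.max()) if len(xs) else 0])
    if len(xs)<5: continue
    b=c["frame"][ys,xs].max(1);k=b>200 if c is z else b>0
    print(k.sum())
    for zz in(147,):
        P=onz(c,np.c_[xs[k],ys[k]],zz)[:,:2].astype(np.float32);print(cv2.minAreaRect(P),P.mean(0))
E
```

```text
[549.39084683 152.20740104 328.96148909] 65.16939309453072 [-0.62312076 -0.48674847 -0.44943467] [ 9.46892493 -8.56870437 91.73184404  1.34572049 86.5485768  82.02991869]
162 [(np.int64(235), np.int64(253), np.int64(237), np.int64(248))]
90
((558.4130859375, 164.3536834716797), (27.047760009765625, 44.50901412963867), 71.05684661865234) [556.47504 160.37268]
8 [(np.int64(179), np.int64(181), np.int64(190), np.int64(197))]
8
((553.6543579101562, 150.64071655273438), (2.1354377269744873, 20.996850967407227), 75.46497344970703) [553.4911  150.68358]
```

View pics/s3.png

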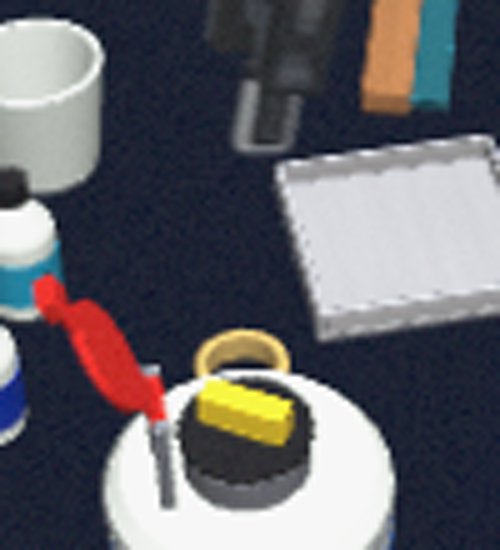

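View pics/t3.png

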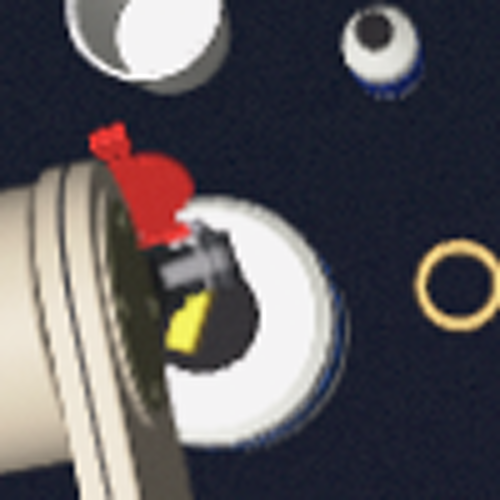

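```bash
python3 - <<'E'
from m import *
z=snapshot("side");zoom(z,228,230,34,34,18,"pics/s4.png")
f=z["frame"][235:251,232:256]
print("\n".join(" ".join("%3d"%v for v in r) for r in f[:,:,2]))
E
```

```text
28  40 153 239 246 246 243 190 190 195 188 129 141 144 124 161 176 219 243 247 246 246 243 188
105 216 246 246 246 247 247 246 217 119  78  50  50  58  54  61  68  93 124 200 243 247 247 247
246 247 247 246 247 247 247 247 247 247 245 216 103  60  50  51  53  48  45  75 127 222 247 247
247 245 216 243 247 247 247 247 247 247 247 247 247 245 226 186  69  50  46  52  51 106 198 244
244 136 167 244 247 247 247 247 247 247 247 247 247 247 247 247 247 245 197  72  50  52  75 177
172  60 121 200 205 220 244 247 247 247 247 247 247 247 247 247 247 247 247 247 243 143  51  90
 66  47 124 197 192 193 201 205 216 243 247 247 247 247 247 247 247 247 247 247 243  90  48  51
 41  43 121 195 191 190 192 194 193 201 204 214 238 246 247 247 247 247 247 246 228 152  49  50
 47  47 117 196 186 190 189 188 188 191 190 194 198 197 206 234 246 247 247 245 159 131  48  52
 50  46  65 115 164 186 184 188 189 190 188 192 191 188 191 197 197 191 205 207 173 126  45  50
 49  50  49  56  59  74 114 176 212 187 187 188 188 191 189 190 193 191 193 196 172 121  51  47
 51  45  51  50  49  48  55  66  80 112 176 209 187 188 187 190 190 189 194 195 161  80  49  47
 50  47  48  51  51  51  48  48  49  51  61  79 114 170 208 187 189 189 195 191 130  54  49  51
 46  46  47  47  47  51  46  51  48  49  51  51  49  58  77 106 141 165 194 174  49  47  48  51
 48  49  51  50  51  52  50  52  47  44  50  51  51  49  48  51  57  58  62  65  50  50  51  47
 46  51  48  49  52  48  52  48  52  49  44  49  47  45  45  44  51  51  50  46  49  49  49  51
```

View pics/s4.png

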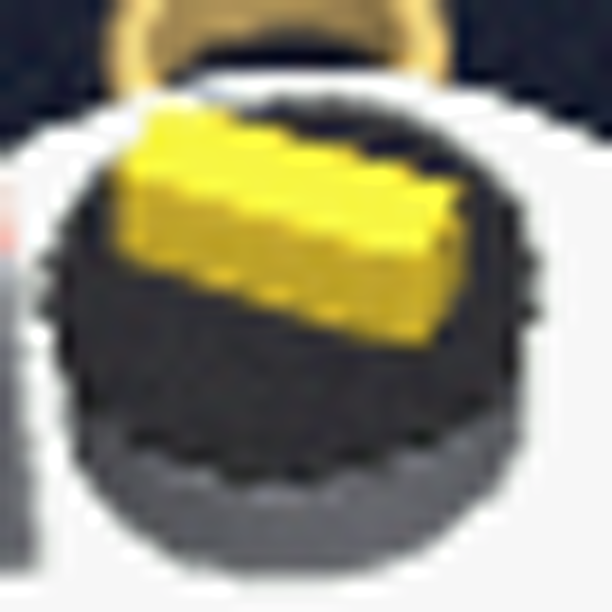

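```bash
python3 - <<'E'
from m import *
z=snapshot("side")
u=(np.array([[153,102],[117,178],[428,255],[467,180]])+.5)/18-.5+[228,230]
P=onz(z,u,147.5)[:,:2];print(P.round(1),P.mean(0))
d=lambda a,b:(np.linalg.norm(P[b]-P[a]).round(1),np.degrees(np.arctan2(*(P[b]-P[a])[::-1])).round(1))
print(d(0,3),d(1,2),d(0,1),d(3,2))
# flange/neck check: dark disc bottom contact ; canister rim via side
u=(np.array([[292,92],[535,300],[60,290]])+.5)/18-.5+[228,230];print(onz(z,u,127).round(1))
# top
t=snapshot("top");zoom(t,165,180,30,25,20,"pics/t4.png")
E
```

```text
[[578.1 145.4]
 [581.  160.2]
 [536.5 170.5]
 [532.8 156.2]] [557.10583107 158.08148204]
(np.float64(46.6), np.float64(166.6)) (np.float64(45.7), np.float64(166.9)) (np.float64(15.0), np.float64(79.1)) (np.float64(14.8), np.float64(75.3))
[[562.4 122.4 127. ]
 [523.4 159.  127. ]
 [589.8 163.2 127. ]]
```

View pics/t4.png

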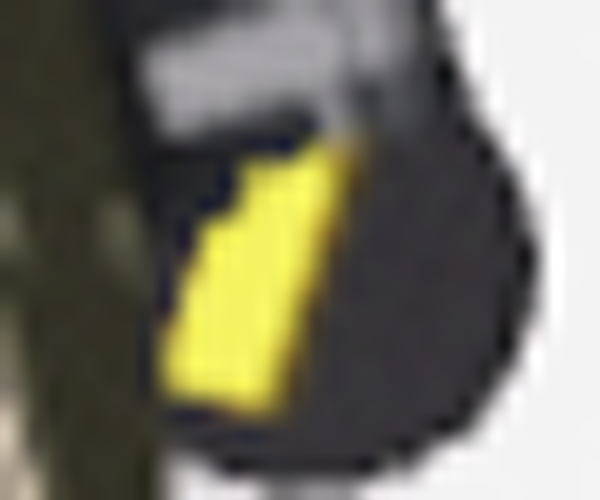

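```bash
python3 - <<'E'
from m import *
t=snapshot("top")
u=(np.array([[160,385],[272,413],[345,150]])+.5)/20-.5+[165,180]
P=onz(t,u,147.5)[:,:2];print(P.round(1),np.linalg.norm(P[1]-P[0]),np.degrees(np.arctan2(*(P[2]-P[1])[::-1])))
a=np.radians(-13.3);e=np.array([np.cos(a),np.sin(a)]);print("centre from end",(P[0]+P[1])/2+23*e)
s,p,Rt=cur();print(p,Rt.as_matrix().round(3)[:,0])
print(delta([557.5,156.3,200],down(-103.3)))
E
```

```text
[[538.7 171.8]
 [534.2 155.4]
 [572.1 144.6]] 16.939233555818085 -16.046221832104024
centre from end [558.84231205 158.33035301]
[549.56511971 152.91021217 321.35453874] [ 0.17   0.054 -0.984]
(array([ 0.1209, -0.0008,  0.0131]), array([ 0.5363, -0.1744,  0.0483]))
```

Call:
{"api": "drive_tool", "payload": {
  "deltas": [
    [110,0.005,0,0.001,0.05,-0.02,0.005],
    [110,0.015,0,0.003,0.12,-0.04,0.01],
    [110,0.03,0,0.005,0.19,-0.06,0.017],
    [110,0.045,0,0.007,0.27,-0.087,0.024],
    [110,0.06,0,0.009,0.35,-0.115,0.03],
    [110,0.075,0,0.011,0.43,-0.14,0.038],
    [110,0.09,0,0.012,0.5,-0.16,0.044],
    [110,0.1,0,0.013,0.536,-0.174,0.048],
    [110,0.1,0,0.013,0.536,-0.174,0.048],
    [110,0.1,0,0.013,0.536,-0.174,0.048]
  ],
  "squeeze": 20
}}

```text
time: 8.3
tool_pos: [553.6, 154.2, 220.4]
tcp_rot: [23.1, 89.9, -170.1]
ft_force: [0.1, -0.6, -0.1]
finger_gap: 48.5
```

```bash
python3 - <<'E'
from m import *
s,p,Rt=cur();print(p,s["finger_gap"],s["joint_pos"],s["ft_force"],s["wrist_torque"])
print(delta([557.6,157.6,131.5],down(-103.3)))
z=snapshot("side");zoom(z,195,170,100,110,5,"pics/s5.png")
E
```

```text
[553.58017542 154.24755835 220.43787874] 48.49709303985263 [1.04576868e+01 3.94827625e+00 9.01598390e+01 8.52707407e-04
 8.59857656e+01 1.13659352e+02] [ 0.09178727 -0.56847519 -0.05141618] [-0.01994719  0.01106374  0.01670264]
(array([ 0.0889, -0.0042, -0.0033]), array([ 0.0017,  0.0015, -0.0006]))
```

View pics/s5.png

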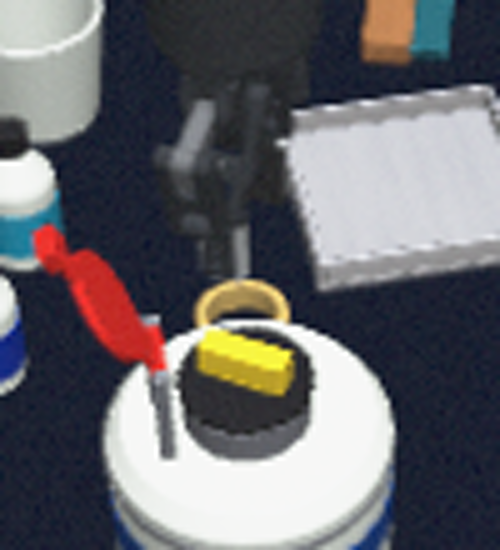

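Call:
{"api": "drive_tool", "payload": {
  "deltas": [
    [110,0.005,-0.002,-0.002,0,0,0],
    [110,0.015,-0.004,-0.003,0,0,0],
    [110,0.03,-0.004,-0.003,0,0,0],
    [110,0.045,-0.004,-0.003,0,0,0],
    [110,0.058,-0.004,-0.003,0,0,0],
    [110,0.068,-0.004,-0.003,0,0,0],
    [110,0.075,-0.004,-0.003,0,0,0],
    [110,0.081,-0.004,-0.003,0,0,0],
    [110,0.081,-0.004,-0.003,0,0,0],
    [110,0.081,-0.004,-0.003,0,0,0]
  ]
}}

```text
time: 9.18
tool_pos: [558.0, 157.6, 141.0]
tcp_rot: [43.5, 90.0, -149.8]
ft_force: [0.2, -0.1, 0.6]
finger_gap: 48.9
```

```bash
python3 - <<'E'
from m import *
s,p,Rt=cur();print(p,s["finger_gap"],s["ft_force"],s["wrist_torque"])
print(delta([557.6,157.6,131.5],down(-103.3)))
z=snapshot("side");zoom(z,205,200,80,70,9,"pics/s6.png")
E
```

```text
[558.04476314 157.6236803  140.96456485] 48.86682625402244 [ 0.17465841 -0.06254438  0.5863875 ] [0.00720898 0.02437273 0.01921518]
(array([0.0095, 0.0001, 0.0004]), array([ 0.0005,  0.0002, -0.0002]))
```

View pics/s6.png

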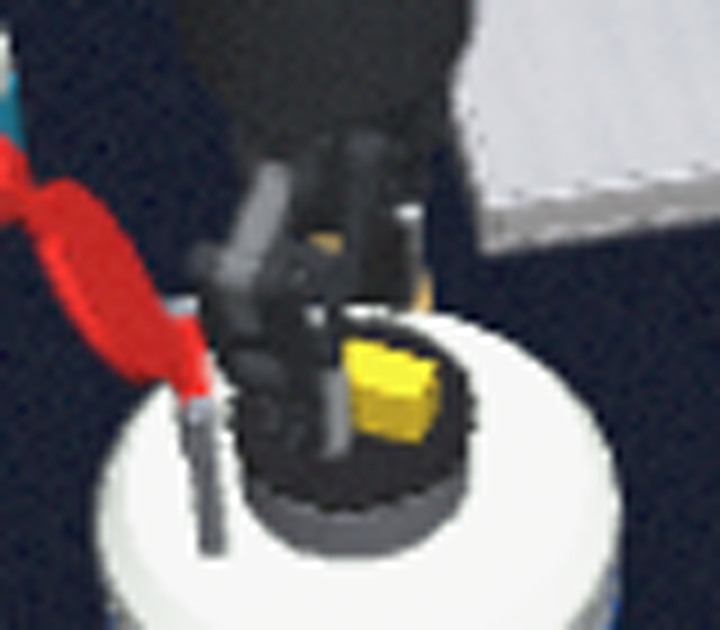

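Call:
{"api": "drive_tool", "payload": {
  "deltas": [
    [110,0.003,0,0,0,0,0],
    [110,0.006,0,0,0,0,0],
    [110,0.008,0,0,0,0,0],
    [140,0.008,0,0,0,0,0],
    [170,0.008,0,0,0,0,0],
    [190,0.008,0,0,0,0,0],
    [210,0.008,0,0,0,0,0],
    [230,0.008,0,0,0,0,0],
    [230,0.008,0,0,0,0,0],
    [230,0.008,0,0,0,0,0]
  ],
  "squeeze": 20
}}

```text
time: 10.07
tool_pos: [558.2, 157.4, 133.2]
tcp_rot: [124.7, 90.0, -68.6]
ft_force: [-0.0, -2.5, 1.5]
finger_gap: 14.1
```

```bash
cat > st.py <<'E'
from h import *
s,p,Rt=cur();F=Rt.inv().apply(s["ft_force"]);T=Rt.inv().apply(s["wrist_torque"])
print("t",round(s["time"],2),"p",p.round(1),"yhead",np.degrees(np.arctan2(*Rt.as_matrix()[[1,0],1])).round(2),"gap",round(s["finger_gap"],1),"F_tool",F.round(2),"T_tool",T.round(3),"Tz_world",round(s["wrist_torque"][2],3))
E
python3 st.py
```

```text
t 10.07 p [558.2 157.4 133.2] yhead -103.28 gap 14.1 F_tool [-1.5   2.49 -0.56] T_tool [-0.027  0.042  0.389] Tz_world 0.027
```

Call:
{"api": "drive_tool", "payload": {
  "deltas": [
    [230,0,0.0003,0,0,0,0],
    [230,0,0.0003,0,-0.01,0,0],
    [230,0,0.0003,0,-0.025,0,0],
    [230,0,0.0003,0,-0.045,0,0],
    [230,0,0.0003,0,-0.065,0,0],
    [230,0,0.0003,0,-0.085,0,0],
    [230,0,0.0003,0,-0.105,0,0],
    [230,0,0.0003,0,-0.125,0,0],
    [230,0,0.0003,0,-0.14,0,0],
    [230,0,0.0003,0,-0.15,0,0]
  ],
  "squeeze": 40
}}

```text
time: 10.9
tool_pos: [558.1, 157.5, 133.2]
tcp_rot: [-147.8, 90.0, 27.7]
ft_force: [0.5, 0.9, 5.7]
finger_gap: 13.6
```

```bash
python3 st.py
```

```text
t 10.9 p [558.1 157.5 133.2] yhead -94.56 gap 13.6 F_tool [-5.69 -0.91 -0.45] T_tool [ 0.032  0.038 -0.248] Tz_world -0.032
```

Call:
{"api": "drive_tool", "payload": {
  "deltas": [
    [230,-0.0001,0,0,-0.01,0,0],
    [230,-0.0001,0,0,-0.03,0,0],
    [230,-0.0002,0,0,-0.055,0,0],
    [230,-0.0002,0,0,-0.08,0,0],
    [230,-0.0002,0,0,-0.105,0,0],
    [230,-0.0003,0,0,-0.13,0,0],
    [230,-0.0003,0,0,-0.155,0,0],
    [230,-0.0003,0,0,-0.175,0,0],
    [230,-0.0003,0,0,-0.19,0,0],
    [230,-0.0003,0,0,-0.2,0,0]
  ]
}}

```text
time: 11.73
tool_pos: [558.0, 157.5, 133.4]
tcp_rot: [-150.5, 90.0, 36.4]
ft_force: [-0.5, 0.4, 4.4]
finger_gap: 13.9
```

```bash
python3 st.py; python3 - <<'E'
from m import *
z=snapshot("side");zoom(z,205,200,80,70,9,"pics/s7.png")
E
```

```text
t 11.73 p [558.  157.5 133.4] yhead -83.1 gap 13.9 F_tool [-4.37 -0.45  0.5 ] T_tool [-0.015  0.067 -0.181] Tz_world 0.015
```

View pics/s7.png

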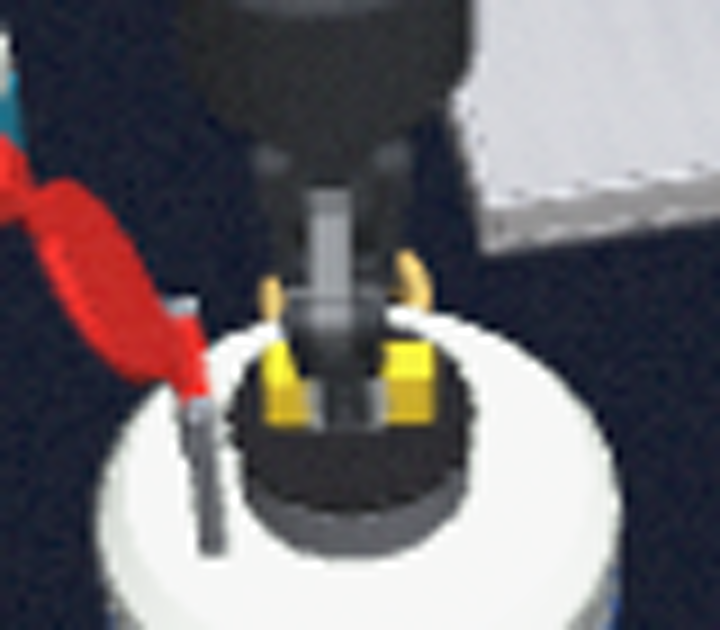

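Call:
{"api": "drive_tool", "payload": {
  "deltas": [
    [230,0,0,0,-0.015,0,0],
    [230,0,0,0,-0.03,0,0],
    [230,0,0,0,-0.045,0,0],
    [230,0,0,0,-0.06,0,0],
    [230,-0.0001,0,0,-0.075,0,0],
    [230,-0.0001,0,0,-0.09,0,0],
    [230,-0.0002,0,0,-0.105,0,0],
    [230,-0.0002,0,0,-0.12,0,0],
    [230,-0.0002,0,0,-0.135,0,0],
    [230,-0.0002,0,0,-0.15,0,0]
  ]
}}

```text
time: 12.62
tool_pos: [558.0, 157.4, 133.5]
tcp_rot: [-36.0, 90.0, 159.5]
ft_force: [-0.3, 0.9, 4.9]
finger_gap: 14.0
```

```bash
python3 st.py
```

```text
t 12.62 p [558.  157.4 133.5] yhead -74.53 gap 14.0 F_tool [-4.89 -0.95  0.04] T_tool [ 0.021  0.065 -0.118] Tz_world -0.021
```

Call:
{"api": "drive_tool", "payload": {
  "deltas": [
    [230,0,0,0,-0.005,0,0],
    [230,0,0,0,-0.01,0,0],
    [230,0,0,0,-0.015,0,0],
    [230,0,0,0,-0.02,0,0],
    [230,0,0,0,-0.025,0,0],
    [230,0,0,0,-0.03,0,0],
    [230,0,0,0,-0.035,0,0],
    [230,0,0,0,-0.04,0,0],
    [230,0,0,0,-0.045,0,0],
    [230,0,0,0,-0.05,0,0]
  ]
}}

```text
time: 13.45
tool_pos: [558.0, 157.4, 133.5]
tcp_rot: [1.0, 90.0, -160.6]
ft_force: [0.6, 0.8, 5.6]
finger_gap: 13.9
```

```bash
cat >> st.py <<'E'
print("j6eff",round(s["joint_efforts"][5],3),"qd6",round(s["qd"][5],2),"j6",round(s["joint_pos"][5],2))
E
python3 st.py
```

```text
t 13.45 p [558.  157.4 133.5] yhead -71.69 gap 13.9 F_tool [-5.65 -0.59 -0.82] T_tool [ 0.024  0.046 -0.099] Tz_world -0.024
j6eff 0.105 qd6 -3.37 j6 82.38
```

Call:
{"api": "drive_tool", "payload": {
  "deltas": [
    [230,0,0,0,-0.005,0,0],
    [230,0,0,0,-0.01,0,0],
    [230,0,0,0,-0.015,0,0],
    [230,0,0,0,-0.02,0,0],
    [230,0,0,0,-0.025,0,0],
    [230,0,0,0,-0.03,0,0],
    [230,0,0,0,-0.035,0,0],
    [230,0,0,0,-0.04,0,0],
    [230,0,0,0,-0.045,0,0],
    [230,0,0,0,-0.05,0,0]
  ]
}}

```text
time: 14.28
tool_pos: [558.0, 157.4, 133.5]
tcp_rot: [-15.5, 90.0, -174.3]
ft_force: [0.3, 0.9, 4.9]
finger_gap: 13.9
```

```bash
python3 st.py
```

```text
t 14.28 p [558.  157.4 133.5] yhead -68.83 gap 13.9 F_tool [-4.87 -0.74 -0.56] T_tool [-0.051 -0.011 -0.175] Tz_world 0.051
j6eff 0.105 qd6 -3.45 j6 79.51
```

Call:
{"api": "drive_tool", "payload": {
  "deltas": [
    [230,0,0,0,-0.005,0,0],
    [230,0,0,0,-0.01,0,0],
    [230,0,0,0,-0.015,0,0],
    [230,0,0,0,-0.02,0,0],
    [230,0,0,0,-0.025,0,0],
    [230,0,0,0,-0.03,0,0],
    [230,0,0,0,-0.035,0,0],
    [230,0,0,0,-0.04,0,0],
    [230,0,0,0,-0.045,0,0],
    [230,0,0,0,-0.05,0,0]
  ]
}}

```text
time: 15.12
tool_pos: [557.9, 157.4, 133.5]
tcp_rot: [-20.8, 90.0, -176.7]
ft_force: [0.7, 0.8, 4.5]
finger_gap: 13.7
```

```bash
python3 st.py
```

```text
t 15.12 p [557.9 157.4 133.5] yhead -65.96 gap 13.7 F_tool [-4.55 -0.43 -0.98] T_tool [-0.004  0.05  -0.12 ] Tz_world 0.004
j6eff 0.105 qd6 -3.43 j6 76.65
```

Call:
{"api": "drive_tool", "payload": {
  "deltas": [
    [230,0,0,0,-0.005,0,0],
    [230,0,0,0,-0.01,0,0],
    [230,0,0,0,-0.015,0,0],
    [230,0,0,0,-0.02,0,0],
    [230,0,0,0,-0.025,0,0],
    [230,0,0,0,-0.03,0,0],
    [230,0,0,0,-0.035,0,0],
    [230,0,0,0,-0.04,0,0],
    [230,0,0,0,-0.045,0,0],
    [230,0,0,0,-0.05,0,0]
  ]
}}

```text
time: 15.95
tool_pos: [557.9, 157.4, 133.5]
tcp_rot: [-31.1, 90.0, 175.8]
ft_force: [-0.1, 1.4, 5.1]
finger_gap: 14.0
```

```bash
python3 st.py; python3 - <<'E'
from m import *
z=snapshot("side");zoom(z,205,200,80,70,9,"pics/s8.png")
E
```

```text
t 15.95 p [557.9 157.4 133.5] yhead -63.1 gap 14.0 F_tool [-5.05 -1.24 -0.56] T_tool [ 0.039  0.114 -0.125] Tz_world -0.039
j6eff 0.105 qd6 -3.43 j6 73.79
```

View pics/s8.png

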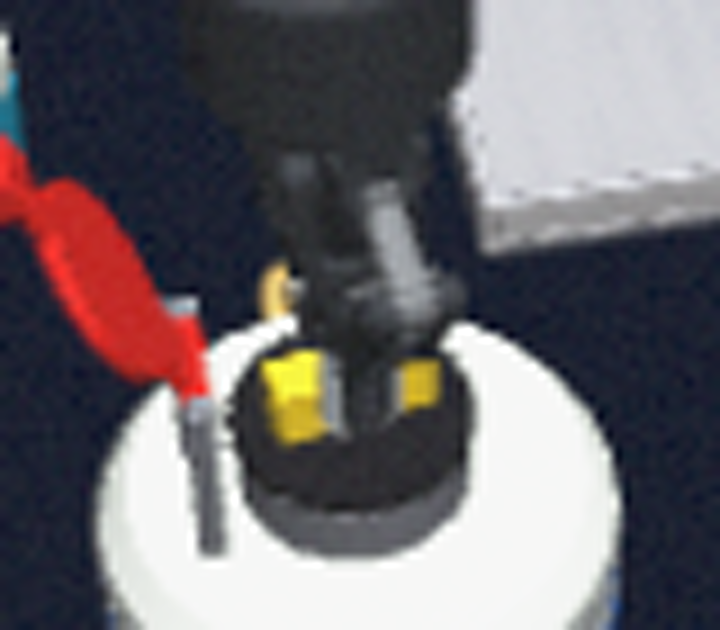

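Call:
{"api": "drive_tool", "payload": {
  "deltas": [
    [230,0,0,0,-0.005,0,0],
    [230,0,0,0,-0.01,0,0],
    [230,0,0,0,-0.015,0,0],
    [230,0,0,0,-0.02,0,0],
    [230,0,0,0,-0.025,0,0],
    [230,0,0,0,-0.03,0,0],
    [230,0,0,0,-0.035,0,0],
    [230,0,0,0,-0.04,0,0],
    [230,0,0,0,-0.045,0,0],
    [230,0,0,0,-0.05,0,0]
  ]
}}

```text
time: 16.83
tool_pos: [557.9, 157.4, 133.4]
tcp_rot: [-26.2, 90.0, -176.4]
ft_force: [0.3, -0.2, 4.7]
finger_gap: 14.0
```

```bash
python3 st.py
```

```text
t 16.83 p [557.9 157.4 133.4] yhead -60.23 gap 14.0 F_tool [-4.7   0.3  -0.12] T_tool [ 0.055  0.016 -0.179] Tz_world -0.055
j6eff 0.105 qd6 -3.42 j6 70.92
```

Call:
{"api": "drive_tool", "payload": {
  "deltas": [
    [230,0,0,0,-0.005,0,0],
    [230,0,0,0,-0.01,0,0],
    [230,0,0,0,-0.015,0,0],
    [230,0,0,0,-0.02,0,0],
    [230,0,0,0,-0.025,0,0],
    [230,0,0,0,-0.03,0,0],
    [230,0,0,0,-0.035,0,0],
    [230,0,0,0,-0.04,0,0],
    [230,0,0,0,-0.045,0,0],
    [230,0,0,0,-0.05,0,0]
  ]
}}

```text
time: 17.67
tool_pos: [557.9, 157.4, 133.5]
tcp_rot: [-24.7, 90.0, -172.1]
ft_force: [0.5, 0.2, 5.0]
finger_gap: 13.8
```

```bash
python3 st.py
```

```text
t 17.67 p [557.9 157.4 133.5] yhead -57.37 gap 13.8 F_tool [-4.95  0.13 -0.52] T_tool [ 0.051  0.05  -0.11 ] Tz_world -0.051
j6eff 0.083 qd6 -3.38 j6 68.06
```

Call:
{"api": "drive_tool", "payload": {
  "deltas": [
    [230,0,0,0,-0.005,0,0],
    [230,0,0,0,-0.01,0,0],
    [230,0,0,0,-0.015,0,0],
    [230,0,0,0,-0.02,0,0],
    [230,0,0,0,-0.025,0,0],
    [230,0,0,0,-0.03,0,0],
    [230,0,0,0,-0.035,0,0],
    [230,0,0,0,-0.04,0,0],
    [230,0,0,0,-0.045,0,0],
    [230,0,0,0,-0.05,0,0]
  ]
}}

```text
time: 18.5
tool_pos: [558.6, 157.1, 133.5]
tcp_rot: [127.5, 89.9, -17.1]
ft_force: [6.3, -0.8, 1.3]
finger_gap: 13.5
```

```bash
python3 st.py
```

```text
t 18.5 p [558.6 157.1 133.5] yhead -54.56 gap 13.5 F_tool [-1.25  4.36 -4.68] T_tool [0.266 0.879 0.796] Tz_world -0.266
j6eff -0.12 qd6 -3.34 j6 65.23
```

Call:
{"api": "drive_tool", "payload": {
  "deltas": [
    [230,0,0,0,-0.002,0,0],
    [230,0,0,0,-0.004,0,0],
    [230,0,0,0,-0.006,0,0],
    [230,0,0,0,-0.008,0,0],
    [230,0,0,0,-0.01,0,0],
    [230,0,0,0,-0.012,0,0],
    [230,0,0,0,-0.012,0,0],
    [230,0,0,0,-0.012,0,0],
    [230,0,0,0,-0.012,0,0],
    [230,0,0,0,-0.012,0,0]
  ]
}}

```text
time: 19.33
tool_pos: [558.8, 157.0, 133.6]
tcp_rot: [128.3, 89.9, -15.6]
ft_force: [6.5, -1.4, 2.5]
finger_gap: 14.0
```

```bash
python3 st.py;python3 - <<'E'
from m import *
z=snapshot("side");zoom(z,205,200,80,70,9,"pics/s9.png")
E
```

```text
t 19.33 p [558.8 157.  133.6] yhead -53.89 gap 14.0 F_tool [-2.46  5.   -4.46] T_tool [0.276 0.88  0.9  ] Tz_world -0.276
j6eff -0.254 qd6 -0.03 j6 64.56
```

View pics/s9.png

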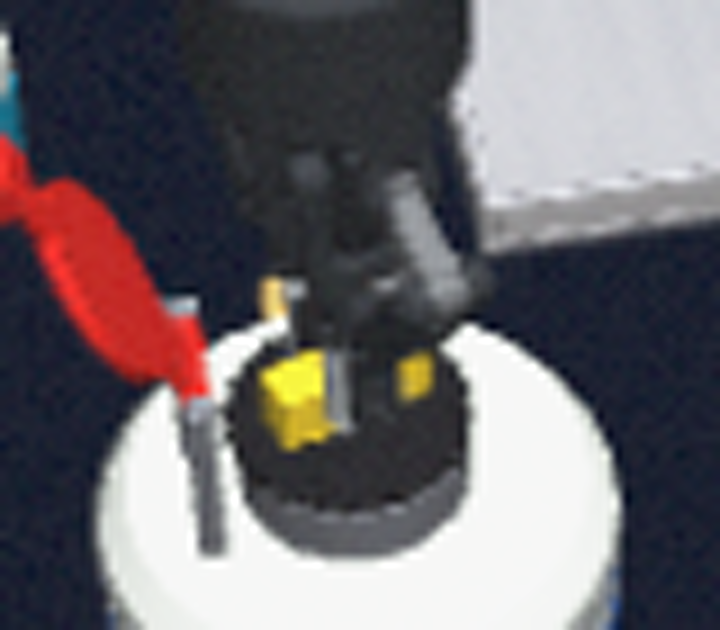

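Call:
{"api": "drive_tool", "payload": {
  "deltas": [
    [230,0,0,0,0.01,0,0],
    [230,0,0,0,0.02,0,0],
    [230,0,0,0,0.03,0,0],
    [230,0,0,0,0.03,0,0],
    [230,-0.0003,0,0,0.03,0,0],
    [230,-0.0006,0,0,0.03,0,0],
    [230,-0.0009,0,0,0.03,0,0],
    [230,-0.0012,0,0,0.03,0,0],
    [230,-0.0015,0,0,0.03,0,0],
    [230,-0.0015,0,0,0.03,0,0]
  ]
}}

```text
time: 20.22
tool_pos: [558.3, 157.1, 135.0]
tcp_rot: [98.1, 90.0, -47.5]
ft_force: [5.0, -2.3, 3.5]
finger_gap: 13.8
```

```bash
python3 st.py
```

```text
t 20.22 p [558.3 157.1 135. ] yhead -55.59 gap 13.8 F_tool [-3.53  4.74 -2.79] T_tool [0.054 0.661 0.897] Tz_world -0.054
j6eff -0.09 qd6 -0.07 j6 66.27
```

Call:
{"api": "drive_tool", "payload": {
  "deltas": [
    [230,-0.0003,0,0,0,0,0],
    [230,-0.0006,0,0,0,0,0],
    [230,-0.001,0,0,0,0,0],
    [230,-0.0014,0,0,0,0,0],
    [230,-0.0018,0,0,0,0,0],
    [230,-0.0022,0,0,0,0,0],
    [230,-0.0026,0,0,0,0,0],
    [230,-0.003,0,0,0,0,0],
    [230,-0.003,0,0,0,0,0],
    [230,-0.003,0,0,0,0,0]
  ]
}}

```text
time: 21.05
tool_pos: [557.9, 157.0, 137.1]
tcp_rot: [28.1, 90.0, -117.4]
ft_force: [6.9, -1.5, -0.9]
finger_gap: 14.1
```

```bash
python3 st.py
```

```text
t 21.05 p [557.9 157.  137.1] yhead -55.59 gap 14.1 F_tool [ 0.88  5.14 -4.87] T_tool [0.165 1.008 1.005] Tz_world -0.164
j6eff -0.177 qd6 0.08 j6 66.27
```

Call:
{"api": "drive_tool", "payload": {
  "deltas": [
    [230,0,0.0003,-0.0003,0,0,0],
    [230,0,0.0006,-0.0006,0,0,0],
    [230,-0.0003,0.0006,-0.0006,0,0,0],
    [230,-0.0006,0.0006,-0.0006,0,0,0],
    [230,-0.001,0.0006,-0.0006,0,0,0],
    [230,-0.0014,0.0006,-0.0006,0,0,0],
    [230,-0.0017,0.0006,-0.0006,0,0,0],
    [230,-0.002,0.0006,-0.0006,0,0,0],
    [230,-0.002,0.0006,-0.0006,0,0,0],
    [230,-0.002,0.0006,-0.0006,0,0,0]
  ]
}}

```text
time: 21.88
tool_pos: [558.4, 157.1, 139.7]
tcp_rot: [-17.0, 89.9, -162.6]
ft_force: [2.5, -1.9, -1.5]
finger_gap: 13.8
```

```bash
python3 st.py;python3 - <<'E'
from m import *
z=snapshot("side");zoom(z,205,200,80,70,9,"pics/s10.png")
E
```

```text
t 21.88 p [558.4 157.1 139.7] yhead -55.6 gap 13.8 F_tool [ 1.46  3.01 -0.99] T_tool [0.011 0.043 0.667] Tz_world -0.011
j6eff -0.071 qd6 -0.08 j6 66.26
```

View pics/s10.png

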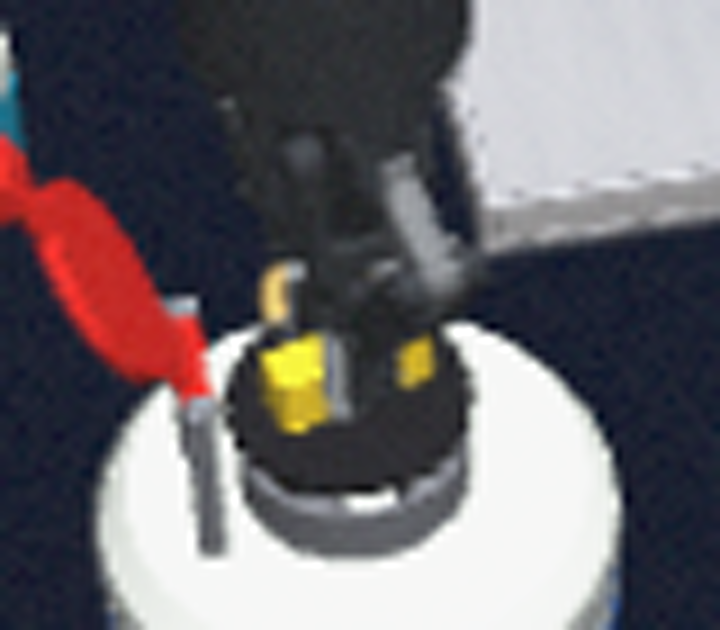

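Call:
{"api": "drive_tool", "payload": {
  "deltas": [
    [230,-0.001,0.0002,0,0,0,0],
    [230,-0.0025,0.0003,0,0,0,0],
    [230,-0.004,0.0003,0,0,0,0],
    [230,-0.006,0.0003,0,0,0,0],
    [230,-0.008,0.0003,0,0,0,0],
    [230,-0.01,0.0003,0,0,0,0],
    [230,-0.012,0.0003,0,0,0,0],
    [230,-0.014,0.0003,0,0,0,0],
    [230,-0.017,0.0003,0,0,0,0],
    [230,-0.02,0.0003,0,0,0,0]
  ]
}}

```text
time: 22.77
tool_pos: [558.8, 156.9, 160.1]
tcp_rot: [-16.0, 90.0, -161.6]
ft_force: [-0.3, -0.4, -0.5]
finger_gap: 13.6
```

```bash
python3 st.py
```

```text
t 22.77 p [558.8 156.9 160.1] yhead -55.6 gap 13.6 F_tool [0.46 0.2  0.46] T_tool [ 0.003 -0.006  0.002] Tz_world -0.003
j6eff -0.0 qd6 0.04 j6 66.23
```

```bash
python3 - <<'E'
from h import *
print(delta([493,-124,210],down(-55.6)))
E
```

```text
(array([-0.0498,  0.1946,  0.213 ]), array([-0.0001,  0.0005,  0.0002]))
```

Call:
{"api": "drive_tool", "payload": {
  "deltas": [
    [230,-0.012,0,0,0,0,0],
    [230,-0.028,0,0,0,0,0],
    [230,-0.044,0.003,0.003,0,0,0],
    [230,-0.05,0.014,0.015,0,0,0],
    [230,-0.05,0.034,0.037,0,0,0],
    [230,-0.05,0.056,0.061,0,0,0],
    [230,-0.05,0.08,0.087,0,0,0],
    [230,-0.05,0.104,0.113,0,0,0],
    [230,-0.05,0.128,0.139,0,0,0],
    [230,-0.05,0.15,0.163,0,0,0]
  ]
}}

```text
time: 23.6
tool_pos: [508.7, -60.7, 211.2]
tcp_rot: [111.0, 89.9, -34.6]
ft_force: [0.7, 0.1, -1.3]
finger_gap: 13.5
```

Call:
{"api": "drive_tool", "payload": {
  "deltas": [
    [230,0,0.016,0.018,0,0,0],
    [230,0,0.03,0.033,0,0,0],
    [230,0,0.04,0.045,0,0,0],
    [230,0,0.0445,0.05,0,0,0],
    [230,0.015,0.0445,0.05,0,0,0],
    [230,0.04,0.0445,0.05,0,0,0],
    [230,0.065,0.0445,0.05,0,0,0],
    [230,0.09,0.0445,0.05,0,0,0],
    [230,0.11,0.0445,0.05,0,0,0],
    [230,0.12,0.0445,0.05,0,0,0]
  ]
}}

```text
time: 24.43
tool_pos: [491.7, -122.8, 87.5]
tcp_rot: [-54.2, 89.8, 160.3]
ft_force: [-1.0, 0.6, -0.7]
finger_gap: 13.8
```

```bash
python3 st.py;python3 - <<'E'
from m import *
z=snapshot("side");zoom(z,200,130,130,130,5,"pics/s11.png")
t=snapshot("top");zoom(t,140,130,180,130,4,"pics/t11.png")
E
```

```text
t 24.43 p [ 491.7 -122.8   87.5] yhead -55.58 gap 13.8 F_tool [ 0.68 -1.03  0.53] T_tool [ 0.021 -0.061 -0.103] Tz_world -0.021
j6eff -0.003 qd6 -0.1 j6 35.76
```

View pics/s11.png

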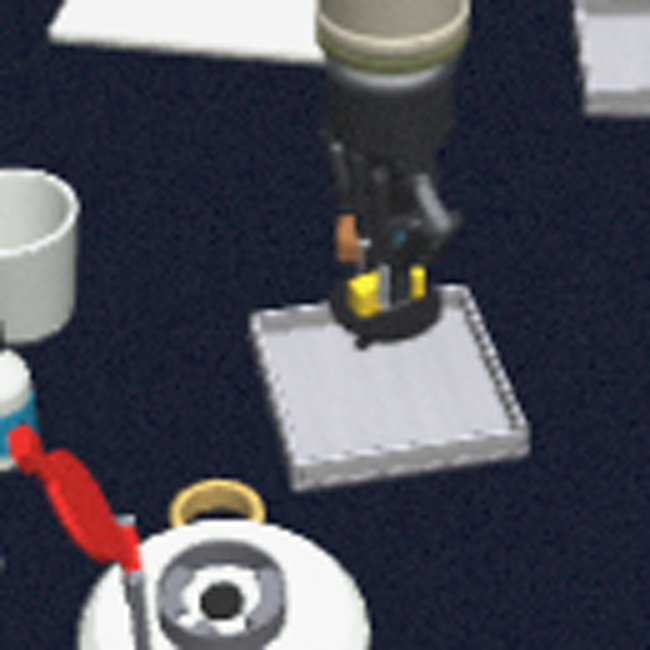

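View pics/t11.png

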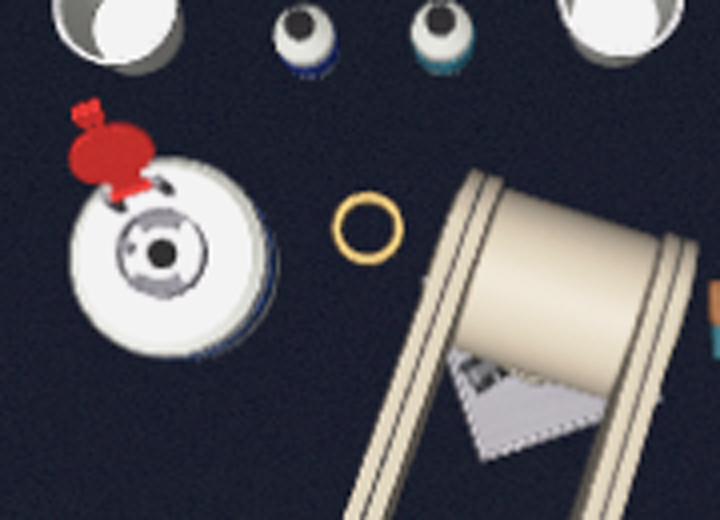

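Call:
{"api": "drive_tool", "payload": {
  "deltas": [
    [230,0.008,0,0,0,0,0],
    [230,0.016,0,0,0,0,0],
    [230,0.024,0,0,0,0,0],
    [230,0.031,0,0,0,0,0],
    [230,0.037,0,0,0,0,0],
    [230,0.042,0,0,0,0,0],
    [230,0.046,0,0,0,0,0],
    [230,0.048,0,0,0,0,0],
    [230,0.048,0,0,0,0,0],
    [230,0.048,0,0,0,0,0]
  ]
}}

```text
time: 25.37
tool_pos: [493.1, -124.0, 42.0]
tcp_rot: [-3.2, 90.0, -148.8]
ft_force: [0.5, 0.2, -1.0]
finger_gap: 13.6
```

```bash
python3 st.py
```

```text
t 25.37 p [ 493.1 -124.    42. ] yhead -55.6 gap 13.6 F_tool [ 0.98  0.07 -0.5 ] T_tool [0.006 0.046 0.049] Tz_world -0.006
j6eff 0.0 qd6 -0.02 j6 35.73
```

Call:
{"api": "drive_tool", "payload": {
  "deltas": [
    [230,0.001,0,0,0,0,0],
    [230,0.002,0,0,0,0,0],
    [230,0.003,0,0,0,0,0],
    [230,0.004,0,0,0,0,0],
    [230,0.005,0,0,0,0,0],
    [230,0.006,0,0,0,0,0],
    [230,0.007,0,0,0,0,0],
    [230,0.008,0,0,0,0,0],
    [230,0.008,0,0,0,0,0],
    [230,0.008,0,0,0,0,0]
  ]
}}

```text
time: 26.2
tool_pos: [492.9, -123.9, 33.9]
tcp_rot: [-19.8, 90.0, -165.4]
ft_force: [0.7, 0.6, -1.3]
finger_gap: 14.4
```

```bash
python3 st.py
```

```text
t 26.2 p [ 492.9 -123.9   33.9] yhead -55.6 gap 14.4 F_tool [ 1.3  -0.1  -0.93] T_tool [0.04  0.005 0.035] Tz_world -0.04
j6eff 0.0 qd6 0.06 j6 35.73
```

Call:
{"api": "drive_tool", "payload": {
  "deltas": [
    [230,0.0003,0,0,0,0,0],
    [230,0.0006,0,0,0,0,0],
    [230,0.0009,0,0,0,0,0],
    [230,0.0012,0,0,0,0,0],
    [230,0.0015,0,0,0,0,0],
    [230,0.0018,0,0,0,0,0],
    [230,0.002,0,0,0,0,0],
    [230,0.002,0,0,0,0,0],
    [230,0.002,0,0,0,0,0],
    [230,0.002,0,0,0,0,0]
  ]
}}

```text
time: 27.03
tool_pos: [493.0, -123.9, 32.0]
tcp_rot: [-1.8, 90.0, -147.4]
ft_force: [-0.3, -0.5, -0.4]
finger_gap: 14.2
```

```bash
python3 st.py
```

```text
t 27.03 p [ 493.  -123.9   32. ] yhead -55.6 gap 14.2 F_tool [0.36 0.29 0.53] T_tool [-0.006  0.007  0.043] Tz_world 0.006
j6eff 0.0 qd6 0.02 j6 35.73
```

Call:
{"api": "drive_tool", "payload": {
  "deltas": [
    [230,0.0003,0,0,0,0,0],
    [230,0.0006,0,0,0,0,0],
    [230,0.0009,0,0,0,0,0],
    [230,0.0012,0,0,0,0,0],
    [230,0.0015,0,0,0,0,0],
    [230,0.0015,0,0,0,0,0],
    [230,0.0015,0,0,0,0,0],
    [230,0.0015,0,0,0,0,0],
    [230,0.0015,0,0,0,0,0],
    [230,0.0015,0,0,0,0,0]
  ]
}}

```text
time: 27.87
tool_pos: [493.2, -124.0, 31.1]
tcp_rot: [39.6, 90.0, -106.0]
ft_force: [-1.9, 1.2, 7.0]
finger_gap: 13.6
```

```bash
python3 st.py
```

```text
t 27.87 p [ 493.2 -124.    31.1] yhead -55.6 gap 13.6 F_tool [-6.99 -2.11  0.89] T_tool [-0.008 -0.343 -0.446] Tz_world 0.008
j6eff 0.003 qd6 0.08 j6 35.73
```

Contact at TCP z 31 (7 N), where the tray floor should be. I release slowly and retreat straight up.

Call:
{"api": "drive_tool", "payload": {
  "deltas": [
    [190,-0.0002,0,0,0,0,0],
    [180,-0.0003,0,0,0,0,0],
    [160,-0.0003,0,0,0,0,0],
    [140,-0.0003,0,0,0,0,0],
    [130,-0.0003,0,0,0,0,0],
    [130,-0.0003,0,0,0,0,0],
    [130,-0.0003,0,0,0,0,0],
    [130,-0.003,0,0,0,0,0],
    [130,-0.01,0,0,0,0,0],
    [130,-0.02,0,0,0,0,0]
  ]
}}

```text
time: 28.7
tool_pos: [492.3, -123.7, 50.3]
tcp_rot: [-47.3, 89.9, 167.1]
ft_force: [-0.3, -0.6, 0.7]
finger_gap: 42.0
```

Call:
{"api": "drive_tool", "payload": {
  "deltas": [
    [130,-0.015,0,0,0,0,0],
    [130,-0.035,0,0,0,0,0],
    [130,-0.06,0,0,0,0,0],
    [130,-0.085,0,0,0,0,0],
    [130,-0.11,0,0,0,0,0],
    [130,-0.14,0,0,0,0,0],
    [130,-0.17,0,0,0,0,0],
    [130,-0.19,0,0,0,0,0],
    [130,-0.2,0,0,0,0,0],
    [130,-0.2,0,0,0,0,0]
  ]
}}

```text
time: 29.53
tool_pos: [494.6, -124.4, 254.4]
tcp_rot: [123.4, 89.7, -22.2]
ft_force: [0.4, 1.1, -0.5]
finger_gap: 41.8
```

```bash
python3 st.py;python3 - <<'E'
from m import *
z=snapshot("side");zoom(z,200,130,130,130,5,"pics/s12.png");cv2.imwrite("pics/s12f.png",z["frame"])
E
```

```text
t 29.53 p [ 494.6 -124.4  254.4] yhead -55.6 gap 41.8 F_tool [ 0.53 -0.68 -0.92] T_tool [ 0.068 -0.013  0.008] Tz_world -0.068
j6eff -0.0 qd6 0.01 j6 35.73
```

View pics/s12.png

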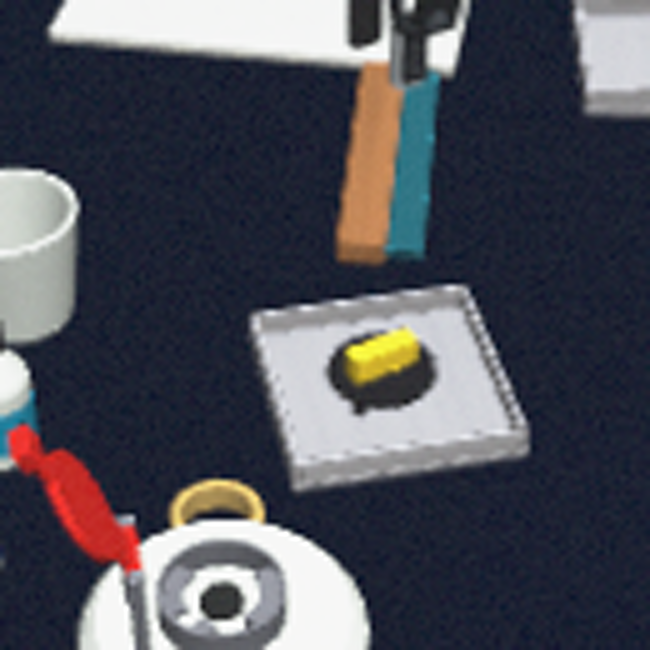

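View pics/s12f.png

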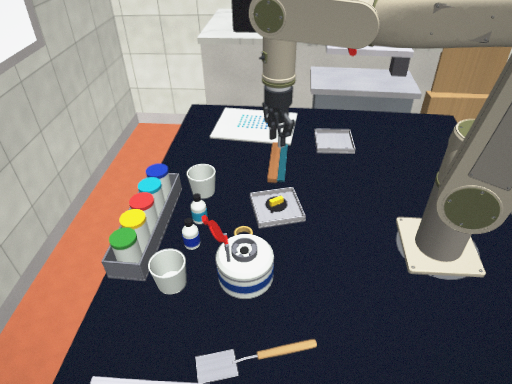

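```bash
python3 - <<'E'
from h import *
t=snapshot("top");z=snapshot("side")
L,e=tri(t,[161.6,157.4],z,[204.0,217.6]);H=np.array([599.4,169,153.]);a=np.radians(17.5);d=L-H
x=d@[np.cos(a),np.sin(a),0];print(L,e,np.hypot(x,d[2]),np.pi-np.arctan2(d[2],x))
u=(np.array([[385,345]])+.5)/5-.5+[200,130];print("grip top",onz(z,u,45.5))
from bench import hand_in
print(hand_in())
E
```

```text
[642.80698002 182.57024072 238.55871923] 0.730667431577318 96.89478602909362 2.0593631734039795
grip top [[ 491.83930439 -121.69114376   45.5       ]]
the job is handed in; nothing more can be done
None
```

The job is handed in: the canister is open, and its cap is standing upright in the steel tray nearest the robot's base. The interface gave no verdict.

- **Tab:** I pinched the red tab's lip, swung it to about 2.2 rad and left it open. My last check from both cameras put it at about 2.06 rad, above the required 1.9. That measurement gave a lip radius of 97 mm instead of 92 mm, so the angle is only approximate.
- **Unscrewing:** I turned the cap anticlockwise in small steps to about 0.85 rad. There the wrist torque rose to about 0.27 N m and stayed, with about 6 N of side force. I took that as the stop, backed off 0.03 rad and lifted gently.
    - The lift met little resistance (under 2 N vertical, up to 7 N sideways), and a picture showed the flange coming clear of the neck.
    - The expected thread drag of 0.1 to 0.25 N m never showed clearly in the wrist torque before that point, so I can't say exactly where the thread let go.
- **Setting down:** I lowered the cap while holding it until it touched the tray floor at about 7 N, then released it and moved straight up. The last picture shows it upright with the yellow grip on top. Its measured position (492, -122) is about 3 mm from the tray centre (493, -125).
- **Everything else:** The other items look unmoved in the picture. The arm was clear of everything at hand-in, at about 30 of the 72 s.

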